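# Lock the pulley, key the shaft into its hub and hold it home

### The job

Lock the toothed pulley on the assembly stand: drop the thin locking pin, point down, through the round hole in its web until the flange rests on the web, and let go of it. Then take the keyed shaft from the kit block, lower it into the pulley's hub, turn it until the key slips into the keyway, and keep pushing against the sprung pad in the bore until the collar sits on the hub. Finish still gripping the shaft and holding it fully home, ready for the grub screw to be tightened (let go and the pad pushes it back out); leave the thick pin and the other things where they are.

Things in the scene. Friction and masses are not known exactly. Their poses are not given: they have to be found in the camera images.
- stand: Fixed assembly stand: dark steel base plate 120 x 140 x 12 mm, aluminium pedestal carrying the pulley. Origin: centre of the underside; +y points from the pulley's axis to the index block below the index hole, whose 13 mm bore (mouth 36 mm below the web's top) takes the locking pin's point. Pulley flanges 112 mm across; web top 82 mm, hub top 92 mm above the bench.
- bore_mouth (a point): Centre of the pulley's bore at the hub's upper face, 92 mm above the bench; z up; turns with the pulley. Hub 46 mm across, bore 26 mm (1 mm clearance all round the shaft). The keyway, 8 mm wide and reaching 18 mm from the axis, runs the full depth and points along this frame's -y. The sprung pad lies 30 mm below this point in the bore.
- index_hole (a point): Centre of the index hole (13 mm, through the 30 mm web) at the web's upper face, 82 mm above the bench: 40 mm from the pulley's axis on the frame's +y side, across the axis from the keyway. It starts lined up, within 1 mm, with the bore of the index block below it.
- pulley (a joint): Angle of the pulley on the stand, rad, counter-clockwise from above; starts within 0.02 of 0, turns easily (0.02 N m of friction) unless the locking pin is in.
- ejector (a joint): Travel of the sprung ejector pad in the bottom of the bore, m, 0 when up, growing as it is pressed down; stop at 0.016. It takes 5 N to start it and 0.5 N more per mm; the shaft fully home presses it 14 mm, 12 N.
- shaft: Keyed steel shaft, 98 mm, 0.3 kg, upright in the block's large hole. Origin: on the axis, underside of the collar (44 mm across, 8 thick); z up. Below: 44 mm of 24 mm shaft, end chamfered 3; key 6 wide, 4 proud, end chamfered 1, 6 to 34 mm below the collar, along -y (collar notch above it). Head 11 to 54 mm above origin: two flats 20 mm apart facing +x and -x; grip there.
- lock_pin: Thin locking pin, steel, 70 g, upright in one of the block's two small holes: shank 10 mm thick, 56 mm long with an 8 mm tapered point; flange 24 mm across, 4 mm thick; knurled stem 14 mm thick from 4 to 38 mm above the origin. Origin: on the axis at the flange's underside; z up.
- thick_pin: Thick pin for a bigger pulley, upright in the other small hole: flange 32 mm across, 4 mm thick, stem 22 mm thick to 38 mm above the origin, shank 16 mm thick and 50 mm long, too thick for the index hole. Origin: on the axis at the flange's underside. Not to be moved. The two pins may stand either way round.
- rack: Kit block, fixed: black plastic, 78 x 170 x 62 mm, its top 62 mm above the bench. Origin: centre of the underside. Holes in its top along its y axis, 59 mm deep: 36 mm across for the shaft at y = -45 mm, 18 mm for the pins at y = +17 mm and +60 mm. The collar and the pins' flanges rest on its top.
- frame_post (a point): Foot of the fixed aluminium upright, 40 x 40 mm and 0.8 m tall, at the front right of the bench: swing the arm past it without touching.
- hexkey: Black hex key, 92 x 30 x 5 mm, lying on the closed clear lid of the parts case to the right of the stand. A bystander.
- feeler: Steel feeler gauge, 95 x 15 x 10 mm, lying on the bench to the left of the kit block. A bystander.
- oil_bottle: Small white oil bottle, 157 mm high, standing on the bench behind the stand on the right. A bystander.
There are look-alikes about, which are no part of the job. What is shaped like the shaft but pink is not meant.

How it is judged:
By the outcome, as a careful person would: the job done as asked, in the order asked, and still so for the second after the job is handed in, while the arm keeps its last pose, push and grip.
It also fails if it takes over 58 s, if anything falls off the work surface, if the arm or the gripper's body presses on something with over 40 N, if the wrist force passes 120 N, or if a joint passes its speed limit or range.

### The arm

A 6-joint arm with a two-finger parallel gripper is mounted at the origin on a cart in front of the work surface, level with it; the furniture and walls round the work are solid. World frame = base frame: x ahead of the robot, y to its left, z up, the work surface at z = 0. Lengths are in m, angles in degrees, forces in N, time in s.
With the tool pointing down it reaches from about 0.3 to 0.75 m from the base axis. Payload 8.5 kg.
Tool frame: the origin (TCP) lies midway between the tips of the shut fingers; the grasp point (between the pads) lies 19 mm behind it (env.pinch_z is the z of the grasp point in the tool frame, in m); z points along the fingers, y is the line along which they close (so a half turn about z gives the same grasp; the last joint's range is limited). The gripper opens to 85 mm and grips with 20 to 120 N. Pads are 22 mm wide; open, the fingers measure 114 mm over their backs; the gripper's body (76 mm by 85 mm) begins 54 mm behind the grasp point. The pads swing forward as they close: fully open they stand 13 mm farther back than shut.
Start: joints at [56.247, 21.807, 74.336, -0, 83.858, -12.336], TCP at [0.201, 0.512, 0.231] pointing down, gripper open.
Joint ranges: [-178.18, 178.18], [-50.72, 133.34], [12.68, 142.11], [-81.47, 261.47], [9.98, 163.14], [-165.26, 165.26]. Speed limits (degrees/s): [136.94, 136.94, 180, 180, 180, 180].

### API

Orientations are given as a 3x3 rotation matrix whose columns are the frame's x, y, z axes.
In Python, from rig import env gives the robot as it stands.
- The arm moves only by the tool arm_command, never from a script. Its argument "deltas" is a list of rows, each an object of numbers: "rx", "ry", "rz": the turn, a rotation vector about the tool's x, y, z in rad; "dx", "dy", "dz": the shift along the tool's x, y, z in m; "fingers": the finger opening in m, from 0 to 0.0854. In form: [{"rx": .., "ry": .., "rz": .., "dx": .., "dy": .., "dz": .., "fingers": ..}, ...]. A call has 1 to 12 rows; each row shifts and turns the commanded pose from where the row before left it, along the tool's axes as they then stand; what a row does not reach is not made up. A row lasts 1/10 s, in which the tool goes at most 50 mm and 8.59 degrees, less where a joint would pass 70% of its speed; a pose out of reach is approached as far as the arm can. A call is refused whole if a number of a shift passes 0.05 or a number of a turn 0.15, either way. A call with a gripper value outside its range is refused whole. The fingers move at their own pace and stop on an object; "squeeze" is the grip in N (left out, the last holds). Time passes only in rows, so rows that do not move let the fingers close. It gives the time, the measured TCP pose, the force, the opening and the grip force at its end, in the units of the state.
- env.observe(): the state, without advancing time (a new reading comes with each control period).
- env.get_image(name): name is "scene" or "top"; returns a dict with "color" (420x560x3 uint8, blue, green, red), "camera_matrix" (3x3 intrinsics, pixels), "k1" (the pictures are not rectified: a ray, as slopes to the right and down, at radius r is drawn at 1 + k1 r^2 times it, then the intrinsics apply), "eye" and "orientation" of the camera in the world. Camera axes: x right, y up, looking along -z (the intrinsics and any distortion apply to the point x, -y, -z); pixel columns grow to the right and rows downward; lengths in m; the calibration is good to about 2 mm. A picture is of the moment at which its call begins. There is no depth.
- env.close_job(): hands the job in; it is judged then, once.
Trained networks look in a picture, given as the dict that the camera call returned (one of the last four; its "shot" number tells which), for a name from the list of things; names that differ only in an ending like _2 or _b are one class to them, and where a whole thing is asked for, a point or a joint stands for the part that bears it (a point fixed in the world has none). Each returns a list of dicts, best first, with "p" (0 to 1); they miss things now and then, are a little off and sometimes report something else, mostly with a low value. They report only what shows in the picture. A call takes as long as a camera call. They do not tell look-alikes from the thing itself.
- env.look_for(query, picture): "box" ([left, top, right, bottom] in pixels, round what is visible of it).
- env.tip_of(query, picture): "location" ([column, row] in pixels: a listed point, or the origin of a listed thing).
The state is a dict: "time_s": time; "q": joint angles; "qvel": joint speeds; "joint_efforts": joint torques, N m; "position": TCP position; "tool_rot": TCP orientation; "ft_force": force on the tool from outside, world axes, zero at the start; "wrist_torque": the same for the moment, N m; "grip_width": finger opening in m; "gripper_force": force on a finger pad.
Only numpy, scipy, OpenCV 4.12 (cv2) and the standard library are available. Lean on these libraries where they do the work, as an engineer would, in place of code of your own. Each camera call takes 0.05 s, during which the arm holds its last target. There are 200 camera calls.

## Working session

There is one attempt and no reset: what is moved stays moved. The work goes in short steps, Python scripts to look and compute and a tool call to move; the robot and the scene stay as the last step left them, time stands still between calls to the robot, and variables do not carry over. Pictures are saved under pics/ and viewed, at most 10 in all, crops included, and the job is handed in when it is done.

Besides the shell and the picture viewer there is one more tool, called after "Request:" by a JSON object that holds its "fn" and its "kwargs", one argument or row to a line. arm_command: Moves the arm, as the interface text tells. Its arguments: {"type":"object","properties":{"deltas":{"type":"array"},"squeeze":{"type":"number"}},"required":["deltas"]}

```bash
mkdir -p pics; ls
cat > h.py <<'E'
import numpy as np, cv2
from rig import env
def ray(im,px):
    K=np.array(im["camera_matrix"]);k=im["k1"]
    d=np.array([(px[0]-K[0,2])/K[0,0],(px[1]-K[1,2])/K[1,1]]);u=d.copy()
    for _ in range(20): u=d/(1+k*(u@u))
    return np.array(im["eye"]),np.array(im["orientation"])@np.array([u[0],-u[1],-1])
def at_z(im,px,z):
    e,d=ray(im,px); return e+d*(z-e[2])/d[2]
def proj(im,P):
    c=np.array(im["orientation"]).T@(np.array(P,float)-im["eye"])
    u=np.array([c[0],-c[1]])/-c[2]; u=u*(1+im["k1"]*(u@u)); K=np.array(im["camera_matrix"])
    return np.array([K[0,0]*u[0]+K[0,2],K[1,1]*u[1]+K[1,2]])
E
python3 - <<'E'
from h import *
Z=dict(stand=0,bore_mouth=.092,index_hole=.082,shaft=.062,lock_pin=.062,thick_pin=.062,rack=0,frame_post=0)
ims={}
for n in("scene","top"):
    im=env.get_image(n);ims[n]=im;cv2.imwrite(f"pics/{n}0.png",im["color"]);print(n,im["eye"],im["k1"],im["camera_matrix"][0])
    for q,z in Z.items():
        for r in env.tip_of(q,im)[:4]: print(n,q,round(r["p"],2),np.round(r["location"],1),np.round(at_z(im,r["location"],z)[:2],4))
print(env.observe(),env.pinch_z)
E
```

```text
pics
scene [-0.04161395  0.52142568  1.34004218] 0.05944231723126631 [500.59651382   0.         274.80196891]
scene stand 0.62 [283.8 249. ] [0.4664 0.0376]
scene bore_mouth 0.87 [283.5 234.6] [0.4658 0.0397]
scene index_hole 0.55 [269.4 238.5] [0.4881 0.0741]
scene shaft 0.65 [324.4 220.8] [ 0.4293 -0.0926]
scene lock_pin 0.65 [210.6 310. ] [0.4429 0.329 ]
scene thick_pin 0.56 [218.1 298.9] [0.4537 0.2944]
scene rack 0.86 [230.1 299.2] [0.4537 0.2591]
top [0.41003815 0.02496391 1.4536309 ] -0.07624077186505276 [459.58778459   0.         275.88162831]
top stand 0.89 [268.1 232.3] [0.4694 0.0329]
top bore_mouth 0.64 [266.1 227.3] [0.4806 0.038 ]
top index_hole 0.68 [255.8 231.1] [0.4703 0.069 ]
top shaft 0.57 [305.8 242.7] [ 0.4332 -0.081 ]
top shaft 0.44 [204.7 236.8] [0.4568 0.2247]
top lock_pin 0.42 [168.5 242.8] [0.4405 0.3348]
top thick_pin 0.49 [182.1 242.4] [0.441  0.2934]
top rack 0.66 [193.8 238.8] [0.4531 0.2682]
{'time_s': 0.9, 'q': array([ 5.62467061e+01,  2.18049420e+01,  7.43359098e+01,  9.16336660e-04,
        8.38597377e+01, -1.23363211e+01]), 'qvel': array([-0.00236409, -0.02854579, -0.03564266,  0.07066826, -0.04150481,
       -0.00791883]), 'joint_efforts': array([-2.67817686e-04, -4.48320794e+01, -2.31457365e+01, -1.83813963e-04,
        4.53010462e-04,  2.15111832e-06]), 'position': array([0.20082007, 0.51199465, 0.23133742]), 'tool_rot': array([[-9.30947062e-01,  3.65154168e-01, -1.89381193e-05],
       [ 3.65154168e-01,  9.30947063e-01,  2.79821730e-07],
       [ 1.77325646e-05, -6.65483398e-06, -1.00000000e+00]]), 'ft_force': array([-0.1652302 ,  0.04256116, -0.30167186]), 'wrist_torque': array([-0.01543965, -0.01531845,  0.01151171]), 'gripper_force': 0.0, 'grip_width': 0.08519528839125871} -0.0187
```

View both.

View pics/top0.png

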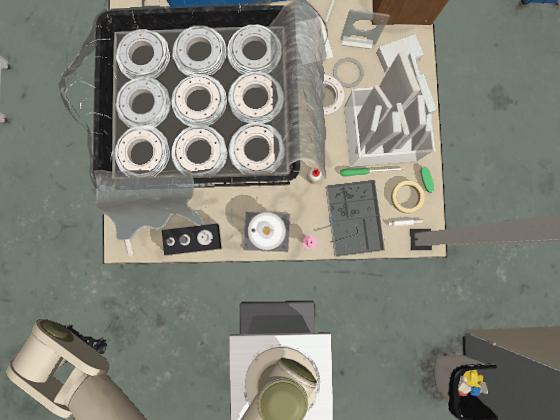

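View pics/scene0.png

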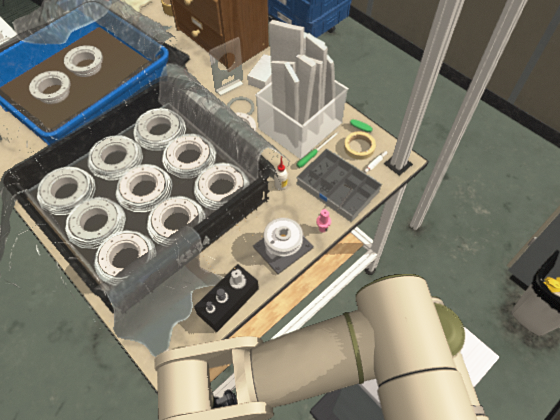

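Run:
```python
import cv2,numpy as np
a=cv2.imread("pics/top0.png")[200:270,150:330]; b=cv2.imread("pics/scene0.png")[205:335,190:340]
a=cv2.resize(a,(720,280),interpolation=cv2.INTER_CUBIC);b=cv2.resize(b,(360,312),interpolation=cv2.INTER_CUBIC)
c=np.zeros((592,720,3),np.uint8);c[:280]=a;c[280:,:360]=b;
d=cv2.imread("pics/scene0.png")[215:265,255:310];c[280:,370:713]=cv2.resize(d,(343,312),interpolation=cv2.INTER_CUBIC)
cv2.imwrite("pics/crop0.png",c)
```

```text
(no output)
```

View pics/crop0.png

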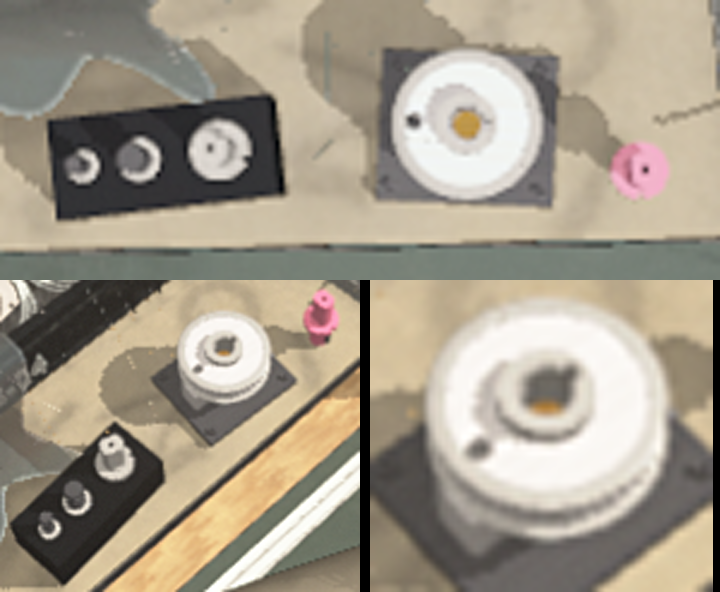

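The pictures show the kit block around top (190,238). The candidates for each item, in top-view pixels:
- **Pins:** the thin pin is at (171,241) with the small flange. The thick pin is at (185,240) and stays put.
- **Shaft:** the metal shaft is in the block at (204,237). The pink look-alike at (310,242) is to be avoided.
- **Stand:** the bore is at (266,231) and the index hole at (253,230).

The close crop confirms these choices, so next I'll measure accurate positions.

```bash
cat >> h.py <<'E'
from scipy.optimize import minimize
from scipy.ndimage import map_coordinates
T=np.linspace(0,2*np.pi,72,endpoint=False)
def ringfit(im,xy,r,z,sgn,w=.0015,span=.012):
    g=cv2.cvtColor(im["color"],cv2.COLOR_BGR2GRAY).astype(float)
    def samp(c,rr):
        P=[proj(im,(c[0]+rr*np.cos(t),c[1]+rr*np.sin(t),z)) for t in T]; P=np.array(P)
        return map_coordinates(g,[P[:,1],P[:,0]],order=1)
    f=lambda c:-sgn*np.mean(np.clip(sgn*(samp(c,r-w)-samp(c,r+w)),-40,80))*sgn
    G=[(f(np.array(xy)+[a,b]),a,b) for a in np.arange(-span,span+1e-9,.002) for b in np.arange(-span,span+1e-9,.002)]
    s,a,b=min(G); m=minimize(f,np.array(xy)+[a,b],method="Nelder-Mead",options=dict(initial_simplex=np.array(xy)+[a,b]+np.array([[0,0],[.002,0],[0,.002]]),xatol=1e-5))
    return m.x,-m.fun
E
python3 - <<'E'
from h import *
for n in("top","scene"):
    im=env.get_image(n)
    for nm,px,r,z,s in (("pin","a",.012,.066,1),("thick","b",.016,.066,1),("collar","c",.022,.070,1),("bore","d",.013,.092,-1),("index","e",.0065,.082,-1),("pulley70","d",.056,.082,1),("pulley","d",.056,.088,1)):
        p0={"top":dict(a=(171.2,241.2),b=(184.8,240),c=(204.8,237.2),d=(266,230.5),e=(253.5,230)),
            "scene":dict(a=(210.5,309),b=(222,297),c=(237,282),d=(283,234.5),e=(272.5,242))}[n][px]
        g=at_z(im,p0,z)[:2]
        x,sc=ringfit(im,g,r,z,s); print(n,nm,np.round(g,4),np.round(x,4),round(sc,1),np.round(proj(im,(*x,z)),1))
E
```

```text
top pin [0.4451 0.3257] [0.4453 0.3286] 64.5 [170.2 241.1]
top thick [0.448  0.2844] [0.4497 0.2861] 65.8 [184.2 239.5]
top collar [0.4553 0.2232] [0.4558 0.2243] 75.1 [204.4 237. ]
top bore [0.4711 0.0385] [0.4719 0.0378] 29.2 [266.2 230.2]
top index [0.4737 0.0759] [0.4744 0.0774] 64.0 [253.  229.8]
top pulley70 [0.4715 0.0386] [0.471  0.0377] 60.4 [266.3 230.7]
top pulley [0.4713 0.0385] [0.4709 0.0377] 61.1 [266.3 230.6]
scene pin [0.4438 0.3281] [0.4467 0.3276] 60.9 [210.  308.1]
scene thick [0.4491 0.284 ] [0.4509 0.2845] 57.8 [221.4 296.7]
scene collar [0.4533 0.2267] [0.4558 0.2233] 60.5 [237.4 280.6]
scene bore [0.467  0.0406] [0.4721 0.0357] 46.5 [283.  232.4]
scene index [0.4737 0.0754] [0.4753 0.0755] 52.7 [272.1 241.6]
scene pulley70 [0.4711 0.0367] [0.4622 0.0455] 34.6 [282.9 238.3]
scene pulley [0.4686 0.039 ] [0.4602 0.0475] 34.8 [282.9 238.2]
```

Run:
```python
from h import *
for n,c in (("top",(.4558,.2243)),("scene",(.4558,.2233))):
    im=env.get_image(n);g=cv2.cvtColor(im["color"],cv2.COLOR_BGR2GRAY).astype(float)
    for r in(.018,.020):
        v=[]
        for t in range(0,360,6):
            a=np.radians(t);p=proj(im,(c[0]+r*np.cos(a),c[1]+r*np.sin(a),.070));v.append(int(map_coordinates(g,[[p[1]],[p[0]]],order=1)[0]))
        print(n,r,v)
    # keyway at hub top
    b=(.4719,.0378) if n=="top" else (.4721,.0357)
    print("kw",[int(map_coordinates(g,[[q[1]],[q[0]]],order=1)[0]) for q in [proj(im,(b[0]+.0165*np.cos(np.radians(t)),b[1]+.0165*np.sin(np.radians(t)),.092)) for t in range(0,360,6)]])
for n in("top",):
    im=env.get_image(n); c=im["color"][222:252,190:220]; s=env.get_image("scene")["color"][258:298,215:255]
    o=np.hstack([cv2.resize(c,(400,400),interpolation=cv2.INTER_CUBIC),cv2.resize(s,(400,400),interpolation=cv2.INTER_CUBIC)]);cv2.imwrite("pics/shaft.png",o)
```

```text
top 0.018 [209, 202, 191, 181, 176, 181, 191, 199, 211, 209, 215, 217, 213, 211, 214, 218, 217, 214, 213, 217, 215, 213, 213, 211, 213, 213, 215, 216, 217, 217, 216, 216, 215, 213, 210, 209, 211, 210, 213, 209, 199, 180, 166, 191, 205, 210, 209, 209, 212, 216, 216, 215, 216, 214, 218, 215, 216, 219, 217, 213]
top 0.02 [189, 187, 179, 169, 170, 168, 166, 176, 180, 192, 193, 194, 197, 197, 203, 212, 210, 205, 199, 198, 202, 210, 201, 207, 201, 208, 207, 207, 209, 207, 207, 206, 205, 200, 201, 198, 194, 202, 198, 206, 180, 138, 98, 161, 198, 201, 200, 199, 198, 202, 205, 208, 199, 205, 195, 197, 204, 196, 191, 186]
kw [213, 214, 216, 216, 213, 213, 215, 214, 216, 216, 214, 215, 217, 217, 217, 217, 217, 216, 215, 215, 215, 215, 216, 215, 214, 216, 216, 216, 216, 214, 213, 212, 212, 214, 216, 218, 216, 218, 217, 216, 216, 211, 207, 205, 193, 172, 184, 201, 206, 211, 213, 215, 216, 217, 213, 211, 211, 212, 213, 214]
scene 0.018 [199, 161, 128, 126, 139, 152, 157, 155, 154, 155, 157, 156, 155, 162, 180, 206, 219, 216, 215, 210, 214, 215, 214, 209, 203, 209, 214, 215, 212, 210, 216, 215, 212, 212, 214, 214, 216, 216, 217, 218, 218, 200, 181, 188, 196, 207, 205, 189, 183, 191, 199, 205, 214, 217, 216, 207, 216, 219, 221, 218]
scene 0.02 [194, 147, 128, 139, 145, 147, 149, 147, 148, 148, 148, 145, 144, 155, 176, 194, 194, 192, 172, 169, 186, 184, 181, 175, 167, 185, 197, 188, 184, 186, 187, 196, 192, 193, 201, 193, 187, 181, 180, 184, 190, 162, 142, 145, 177, 214, 206, 206, 189, 194, 209, 217, 221, 213, 191, 158, 178, 206, 222, 218]
kw [213, 213, 213, 216, 214, 213, 216, 219, 219, 218, 218, 219, 220, 221, 216, 218, 221, 219, 220, 225, 223, 223, 221, 220, 221, 222, 223, 222, 221, 219, 222, 218, 218, 221, 220, 220, 220, 220, 220, 219, 217, 209, 194, 174, 149, 128, 141, 164, 187, 205, 208, 204, 205, 205, 205, 207, 212, 215, 215, 212]
```

View pics/shaft.png

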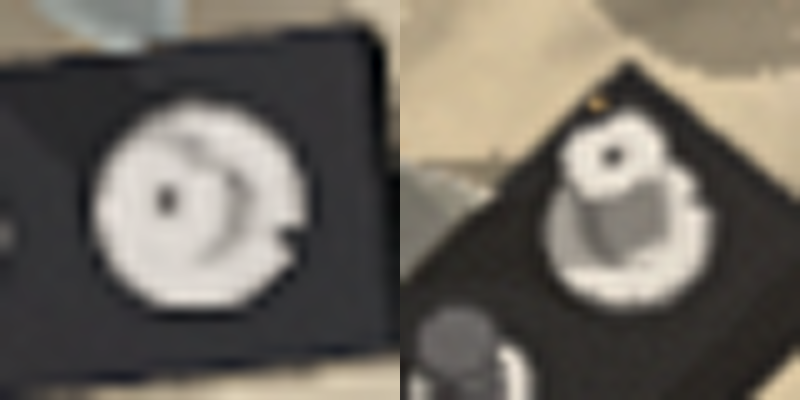

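Request:
{"fn": "arm_command", "kwargs": {
  "deltas": [
    {"rz": 0.149, "fingers": 0.05},
    {"rz": 0.149},
    {"rz": 0.149},
    {"rz": 0.149},
    {"rz": 0.149},
    {"rz": 0.149},
    {"rz": 0.149},
    {"rz": 0.149},
    {"dx": 0},
    {"dx": 0}
  ],
  "squeeze": 60
}}

```text
invalid input
```

Request:
{"fn": "arm_command", "kwargs": {
  "deltas": [
    {"rx": 0, "ry": 0, "rz": 0.149, "dx": 0, "dy": 0, "dz": 0, "fingers": 0.05},
    {"rx": 0, "ry": 0, "rz": 0.149, "dx": 0, "dy": 0, "dz": 0, "fingers": 0.05},
    {"rx": 0, "ry": 0, "rz": 0.149, "dx": 0, "dy": 0, "dz": 0, "fingers": 0.05},
    {"rx": 0, "ry": 0, "rz": 0.149, "dx": 0, "dy": 0, "dz": 0, "fingers": 0.05},
    {"rx": 0, "ry": 0, "rz": 0.149, "dx": 0, "dy": 0, "dz": 0, "fingers": 0.05},
    {"rx": 0, "ry": 0, "rz": 0.149, "dx": 0, "dy": 0, "dz": 0, "fingers": 0.05},
    {"rx": 0, "ry": 0, "rz": 0.149, "dx": 0, "dy": 0, "dz": 0, "fingers": 0.05},
    {"rx": 0, "ry": 0, "rz": 0.149, "dx": 0, "dy": 0, "dz": 0, "fingers": 0.05},
    {"rx": 0, "ry": 0, "rz": 0, "dx": 0, "dy": 0, "dz": 0, "fingers": 0.05}
  ],
  "squeeze": 60
}}

```text
time_s: 2.1
position: [0.2008, 0.512, 0.2313]
tool_rot: [[-0.004, 1.0, -0.0], [1.0, 0.004, 0.0], [0.0, -0.0, -1.0]]
ft_force: [0.5, 0.5, -0.9]
grip_width: 0.0499
gripper_force: 0.0
```

Request:
{"fn": "arm_command", "kwargs": {
  "deltas": [
    {"rx": 0, "ry": 0, "rz": 0, "dx": -0.023, "dy": 0.0307, "dz": 0, "fingers": 0.05},
    {"rx": 0, "ry": 0, "rz": 0, "dx": -0.023, "dy": 0.0307, "dz": 0, "fingers": 0.05},
    {"rx": 0, "ry": 0, "rz": 0, "dx": -0.023, "dy": 0.0307, "dz": 0, "fingers": 0.05},
    {"rx": 0, "ry": 0, "rz": 0, "dx": -0.023, "dy": 0.0307, "dz": 0, "fingers": 0.05},
    {"rx": 0, "ry": 0, "rz": 0, "dx": -0.023, "dy": 0.0307, "dz": 0.01, "fingers": 0.05},
    {"rx": 0, "ry": 0, "rz": 0, "dx": -0.023, "dy": 0.0307, "dz": 0.02, "fingers": 0.05},
    {"rx": 0, "ry": 0, "rz": 0, "dx": -0.023, "dy": 0.0307, "dz": 0.03, "fingers": 0.05},
    {"rx": 0, "ry": 0, "rz": 0, "dx": -0.023, "dy": 0.0307, "dz": 0.03, "fingers": 0.05},
    {"rx": 0, "ry": 0, "rz": 0, "dx": 0, "dy": 0, "dz": 0, "fingers": 0.05},
    {"rx": 0, "ry": 0, "rz": 0, "dx": 0, "dy": 0, "dz": 0, "fingers": 0.05}
  ]
}}

```text
time_s: 3.1
position: [0.4476, 0.3289, 0.1409]
tool_rot: [[-0.007, 1.0, -0.001], [1.0, 0.007, -0.0], [-0.0, -0.001, -1.0]]
ft_force: [-0.7, 0.4, 0.3]
grip_width: 0.05
gripper_force: 0.0
```

Run:
```python
from h import *
im=env.get_image("top");cc=env.get_image("scene")
o=np.hstack([cv2.resize(im["color"][205:265,140:220],(400,300),interpolation=cv2.INTER_CUBIC),cv2.resize(cc["color"][240:330,180:300],(400,300),interpolation=cv2.INTER_CUBIC)]);cv2.imwrite("pics/g1.png",o)
print(np.round(env.observe()["position"],4),env.observe()["q"].round(1))
```

```text
[0.4471 0.33   0.1423] [24.2 26.9 81.7  0.  71.3 23.8]
```

View pics/g1.png

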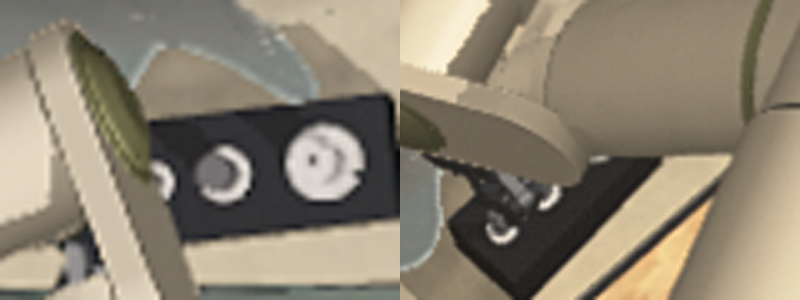

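The fingers straddle the thin pin, seen at the left end of the block. I'll correct about 1 mm, descend and grip.

Request:
{"fn": "arm_command", "kwargs": {
  "deltas": [
    {"rx": 0, "ry": 0, "rz": 0, "dx": -0.001, "dy": -0.001, "dz": 0.012, "fingers": 0.05},
    {"rx": 0, "ry": 0, "rz": 0, "dx": 0, "dy": 0, "dz": 0.02, "fingers": 0.05},
    {"rx": 0, "ry": 0, "rz": 0, "dx": 0, "dy": 0, "dz": 0.02, "fingers": 0.05},
    {"rx": 0, "ry": 0, "rz": 0, "dx": 0, "dy": 0, "dz": 0.015, "fingers": 0.05},
    {"rx": 0, "ry": 0, "rz": 0, "dx": 0, "dy": 0, "dz": 0.004, "fingers": 0.05},
    {"rx": 0, "ry": 0, "rz": 0, "dx": 0, "dy": 0, "dz": 0, "fingers": 0.05},
    {"rx": 0, "ry": 0, "rz": 0, "dx": 0, "dy": 0, "dz": 0, "fingers": 0.05}
  ]
}}

```text
time_s: 3.9
position: [0.4465, 0.3289, 0.0716]
tool_rot: [[-0.006, 1.0, 0.002], [1.0, 0.006, 0.001], [0.001, 0.002, -1.0]]
ft_force: [0.2, 0.0, 0.2]
grip_width: 0.0501
gripper_force: 0.0
```

Request:
{"fn": "arm_command", "kwargs": {
  "deltas": [
    {"rx": 0, "ry": 0, "rz": 0, "dx": 0, "dy": 0, "dz": 0, "fingers": 0.0},
    {"rx": 0, "ry": 0, "rz": 0, "dx": 0, "dy": 0, "dz": 0, "fingers": 0.0},
    {"rx": 0, "ry": 0, "rz": 0, "dx": 0, "dy": 0, "dz": 0, "fingers": 0.0},
    {"rx": 0, "ry": 0, "rz": 0, "dx": 0, "dy": 0, "dz": 0, "fingers": 0.0},
    {"rx": 0, "ry": 0, "rz": 0, "dx": 0, "dy": 0, "dz": 0, "fingers": 0.0},
    {"rx": 0, "ry": 0, "rz": 0, "dx": 0, "dy": 0, "dz": 0, "fingers": 0.0},
    {"rx": 0, "ry": 0, "rz": 0, "dx": 0, "dy": 0, "dz": 0, "fingers": 0.0}
  ],
  "squeeze": 60
}}

```text
time_s: 4.6
position: [0.4465, 0.3284, 0.071]
tool_rot: [[-0.005, 1.0, 0.001], [1.0, 0.005, 0.0], [0.0, 0.001, -1.0]]
ft_force: [-1.7, -0.2, 6.1]
grip_width: 0.0117
gripper_force: 58.4
```

Request:
{"fn": "arm_command", "kwargs": {
  "deltas": [
    {"rx": 0, "ry": 0, "rz": 0, "dx": 0, "dy": 0, "dz": -0.01, "fingers": 0.0},
    {"rx": 0, "ry": 0, "rz": 0, "dx": 0, "dy": 0, "dz": -0.02, "fingers": 0.0},
    {"rx": 0, "ry": 0, "rz": 0, "dx": 0, "dy": 0, "dz": -0.03, "fingers": 0.0},
    {"rx": 0, "ry": 0, "rz": 0, "dx": 0, "dy": 0, "dz": -0.03, "fingers": 0.0},
    {"rx": 0, "ry": 0, "rz": 0, "dx": 0, "dy": 0, "dz": -0.02, "fingers": 0.0},
    {"rx": 0, "ry": 0, "rz": 0, "dx": 0, "dy": 0, "dz": -0.005, "fingers": 0.0},
    {"rx": 0, "ry": 0, "rz": 0, "dx": 0, "dy": 0, "dz": 0, "fingers": 0.0},
    {"rx": 0, "ry": 0, "rz": 0, "dx": 0, "dy": 0, "dz": 0, "fingers": 0.0}
  ]
}}

```text
time_s: 5.4
position: [0.4459, 0.328, 0.1842]
tool_rot: [[-0.005, 1.0, -0.002], [1.0, 0.005, -0.001], [-0.001, -0.002, -1.0]]
ft_force: [0.6, -0.7, -1.1]
grip_width: 0.0118
gripper_force: 58.5
```

Run:
```python
from h import *
im=env.get_image("scene");cv2.imwrite("pics/g2.png",cv2.resize(im["color"][220:340,170:330],(800,600),interpolation=cv2.INTER_CUBIC))
o=env.observe();print(o["position"],o["ft_force"],o["grip_width"],o["time_s"]); 
for z in(.15,): print([np.round(r["location"],1) for r in env.tip_of("lock_pin",im)])
P=np.array(o["position"]);print(proj(im,P),proj(im,P-[0,0,.009]),proj(im,P-[0,0,.065]))
```

```text
[0.44586969 0.32798999 0.18400728] [-5.03919062e-04 -1.01356434e+00 -8.67723149e-01] 0.012216309872364736 5.45
[array([205. , 290.8]), array([281.7, 231.2])]
[204.26714872 291.01757573] [204.73933562 292.44370599] [207.5514762  300.94348738]
```

View pics/g2.png

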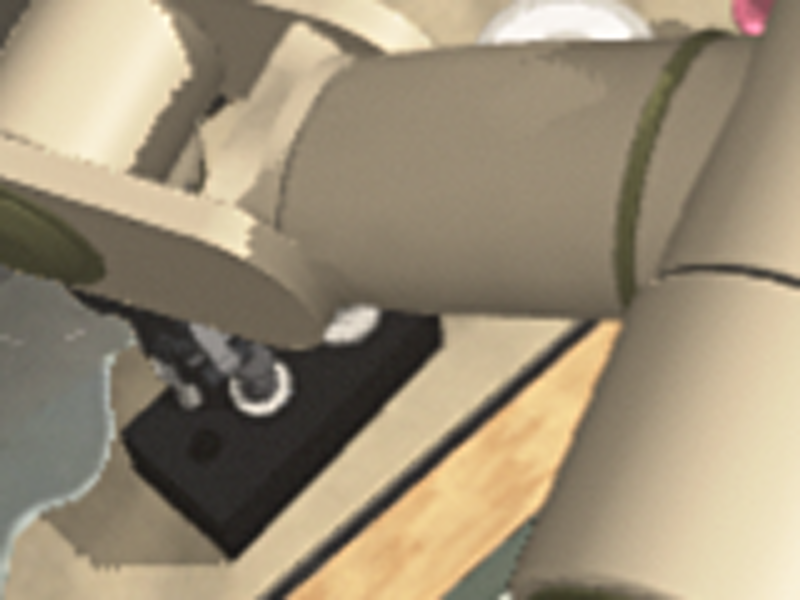

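Scene crop: the small hole is empty at (205,447), the pin hangs in the fingers, and the thick pin is still standing at (260,385). I'll carry the pin over to the index hole, lifting to clear the shaft head.

Request:
{"fn": "arm_command", "kwargs": {
  "deltas": [
    {"rx": 0, "ry": 0, "rz": 0, "dx": -0.01, "dy": 0, "dz": -0.02, "fingers": 0.0},
    {"rx": 0, "ry": 0, "rz": 0, "dx": -0.02, "dy": 0.0028, "dz": -0.01, "fingers": 0.0},
    {"rx": 0, "ry": 0, "rz": 0, "dx": -0.03, "dy": 0.004, "dz": 0, "fingers": 0.0},
    {"rx": 0, "ry": 0, "rz": 0, "dx": -0.032, "dy": 0.004, "dz": 0, "fingers": 0.0},
    {"rx": 0, "ry": 0, "rz": 0, "dx": -0.032, "dy": 0.004, "dz": 0, "fingers": 0.0},
    {"rx": 0, "ry": 0, "rz": 0, "dx": -0.032, "dy": 0.004, "dz": 0, "fingers": 0.0},
    {"rx": 0, "ry": 0, "rz": 0, "dx": -0.032, "dy": 0.004, "dz": 0, "fingers": 0.0},
    {"rx": 0, "ry": 0, "rz": 0, "dx": -0.032, "dy": 0.004, "dz": 0, "fingers": 0.0},
    {"rx": 0, "ry": 0, "rz": 0, "dx": -0.02, "dy": 0.001, "dz": 0.01, "fingers": 0.0},
    {"rx": 0, "ry": 0, "rz": 0, "dx": -0.012, "dy": 0, "dz": 0.015, "fingers": 0.0},
    {"rx": 0, "ry": 0, "rz": 0, "dx": 0, "dy": 0, "dz": 0, "fingers": 0.0},
    {"rx": 0, "ry": 0, "rz": 0, "dx": 0, "dy": 0, "dz": 0, "fingers": 0.0}
  ]
}}

```text
time_s: 6.7
position: [0.4753, 0.0766, 0.1902]
tool_rot: [[-0.005, 1.0, -0.001], [1.0, 0.005, 0.0], [0.0, -0.001, -1.0]]
ft_force: [0.4, -0.0, 0.3]
grip_width: 0.0122
gripper_force: 58.5
```

Run:
```python
from h import *
o=env.observe();P=np.array(o["position"]);print(P,o["tool_rot"].round(4).tolist(),o["ft_force"])
A=env.get_image("scene");B=env.get_image("top")
print(proj(A,P-[0,0,.065]),proj(A,P-[0,0,.009]),proj(A,(.4749,.0764,.082)),proj(B,P-[0,0,.009]))
cv2.imwrite("pics/g3.png",np.hstack([cv2.resize(A["color"][190:270,230:310],(400,400),interpolation=cv2.INTER_CUBIC),cv2.resize(B["color"][190:270,220:300],(400,400),interpolation=cv2.INTER_CUBIC)]))
```

```text
[0.47532034 0.07662568 0.19016832] [[-0.0046, 1.0, -0.0011], [1.0, 0.0046, 0.0003], [0.0003, -0.0011, -1.0]] [ 0.40959588 -0.01844847  0.32830001]
[271.51317157 234.48437033] [271.14944198 224.27195588] [271.93478069 241.94107118] [251.86028378 227.79374127]
```

View pics/g3.png

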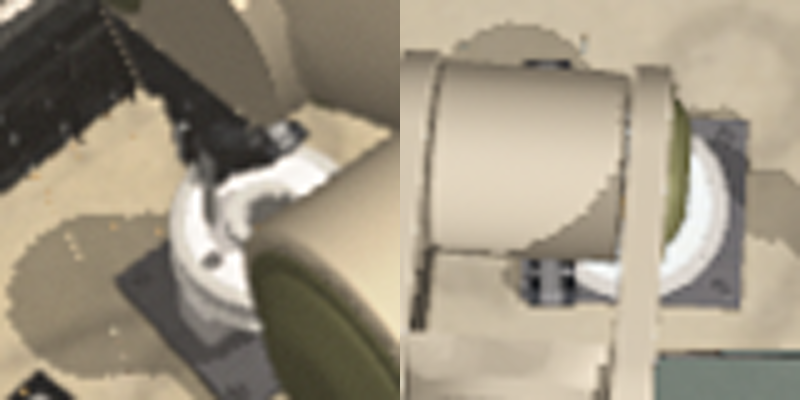

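Scene crop: the pin hangs with its tip at about (212,222), straight above the index hole at (212,260), which matches the projection. I'll descend in stages and watch the force.

Request:
{"fn": "arm_command", "kwargs": {
  "deltas": [
    {"rx": 0, "ry": 0, "rz": 0, "dx": 0, "dy": 0, "dz": 0.015, "fingers": 0.0},
    {"rx": 0, "ry": 0, "rz": 0, "dx": 0, "dy": 0, "dz": 0.015, "fingers": 0.0},
    {"rx": 0, "ry": 0, "rz": 0, "dx": 0, "dy": 0, "dz": 0.008, "fingers": 0.0},
    {"rx": 0, "ry": 0, "rz": 0, "dx": 0, "dy": 0, "dz": 0.004, "fingers": 0.0},
    {"rx": 0, "ry": 0, "rz": 0, "dx": 0, "dy": 0, "dz": 0.004, "fingers": 0.0},
    {"rx": 0, "ry": 0, "rz": 0, "dx": 0, "dy": 0, "dz": 0.004, "fingers": 0.0},
    {"rx": 0, "ry": 0, "rz": 0, "dx": 0, "dy": 0, "dz": 0.004, "fingers": 0.0},
    {"rx": 0, "ry": 0, "rz": 0, "dx": 0, "dy": 0, "dz": 0, "fingers": 0.0},
    {"rx": 0, "ry": 0, "rz": 0, "dx": 0, "dy": 0, "dz": 0, "fingers": 0.0}
  ]
}}

```text
time_s: 7.7
position: [0.4755, 0.0763, 0.1364]
tool_rot: [[-0.005, 1.0, 0.0], [1.0, 0.005, -0.0], [-0.0, 0.0, -1.0]]
ft_force: [-0.2, -0.4, -0.2]
grip_width: 0.0125
gripper_force: 58.5
```

Request:
{"fn": "arm_command", "kwargs": {
  "deltas": [
    {"rx": 0, "ry": 0, "rz": 0, "dx": 0, "dy": 0, "dz": 0.006, "fingers": 0.0},
    {"rx": 0, "ry": 0, "rz": 0, "dx": 0, "dy": 0, "dz": 0.006, "fingers": 0.0},
    {"rx": 0, "ry": 0, "rz": 0, "dx": 0, "dy": 0, "dz": 0.006, "fingers": 0.0},
    {"rx": 0, "ry": 0, "rz": 0, "dx": 0, "dy": 0, "dz": 0.004, "fingers": 0.0},
    {"rx": 0, "ry": 0, "rz": 0, "dx": 0, "dy": 0, "dz": 0.004, "fingers": 0.0},
    {"rx": 0, "ry": 0, "rz": 0, "dx": 0, "dy": 0, "dz": 0, "fingers": 0.0},
    {"rx": 0, "ry": 0, "rz": 0, "dx": 0, "dy": 0, "dz": 0, "fingers": 0.0}
  ]
}}

```text
time_s: 8.4
position: [0.4755, 0.0764, 0.1103]
tool_rot: [[-0.005, 1.0, 0.0], [1.0, 0.005, -0.0], [-0.0, 0.0, -1.0]]
ft_force: [-0.1, -0.0, -1.3]
grip_width: 0.0121
gripper_force: 58.5
```

Request:
{"fn": "arm_command", "kwargs": {
  "deltas": [
    {"rx": 0, "ry": 0, "rz": 0, "dx": 0, "dy": 0, "dz": 0.004, "fingers": 0.0},
    {"rx": 0, "ry": 0, "rz": 0, "dx": 0, "dy": 0, "dz": 0.004, "fingers": 0.0},
    {"rx": 0, "ry": 0, "rz": 0, "dx": 0, "dy": 0, "dz": 0.004, "fingers": 0.0},
    {"rx": 0, "ry": 0, "rz": 0, "dx": 0, "dy": 0, "dz": 0.003, "fingers": 0.0},
    {"rx": 0, "ry": 0, "rz": 0, "dx": 0, "dy": 0, "dz": 0.002, "fingers": 0.0},
    {"rx": 0, "ry": 0, "rz": 0, "dx": 0, "dy": 0, "dz": 0, "fingers": 0.0},
    {"rx": 0, "ry": 0, "rz": 0, "dx": 0, "dy": 0, "dz": 0, "fingers": 0.0}
  ]
}}

```text
time_s: 9.1
position: [0.4753, 0.0765, 0.0932]
tool_rot: [[-0.005, 1.0, -0.0], [1.0, 0.005, 0.0], [0.0, -0.0, -1.0]]
ft_force: [0.4, 2.7, -1.7]
grip_width: 0.0123
gripper_force: 58.4
```

Request:
{"fn": "arm_command", "kwargs": {
  "deltas": [
    {"rx": 0, "ry": 0, "rz": 0, "dx": 0, "dy": 0, "dz": 0.0015, "fingers": 0.0},
    {"rx": 0, "ry": 0, "rz": 0, "dx": 0, "dy": 0, "dz": 0, "fingers": 0.0},
    {"rx": 0, "ry": 0, "rz": 0, "dx": 0, "dy": 0, "dz": 0, "fingers": 0.04},
    {"rx": 0, "ry": 0, "rz": 0, "dx": 0, "dy": 0, "dz": 0, "fingers": 0.04},
    {"rx": 0, "ry": 0, "rz": 0, "dx": 0, "dy": 0, "dz": 0, "fingers": 0.04},
    {"rx": 0, "ry": 0, "rz": 0, "dx": 0, "dy": 0, "dz": 0, "fingers": 0.04},
    {"rx": 0, "ry": 0, "rz": 0, "dx": 0, "dy": 0, "dz": 0, "fingers": 0.04}
  ]
}}

```text
time_s: 9.8
position: [0.4754, 0.0763, 0.0919]
tool_rot: [[-0.005, 1.0, 0.0], [1.0, 0.005, -0.0], [-0.0, 0.0, -1.0]]
ft_force: [0.9, -0.8, 0.9]
grip_width: 0.0398
gripper_force: 0.0
```

Request:
{"fn": "arm_command", "kwargs": {
  "deltas": [
    {"rx": 0, "ry": 0, "rz": 0, "dx": 0, "dy": 0, "dz": -0.01, "fingers": 0.04},
    {"rx": 0, "ry": 0, "rz": 0, "dx": 0, "dy": 0, "dz": -0.02, "fingers": 0.04},
    {"rx": 0, "ry": 0, "rz": 0, "dx": 0, "dy": 0, "dz": -0.03, "fingers": 0.04},
    {"rx": 0, "ry": 0, "rz": 0, "dx": 0.01, "dy": 0, "dz": -0.03, "fingers": 0.05},
    {"rx": 0, "ry": 0, "rz": 0.13, "dx": 0.03, "dy": 0, "dz": 0, "fingers": 0.05},
    {"rx": 0, "ry": 0, "rz": 0.13, "dx": 0.03, "dy": 0, "dz": 0, "fingers": 0.05},
    {"rx": 0, "ry": 0, "rz": 0.08, "dx": 0.03, "dy": 0, "dz": 0, "fingers": 0.05},
    {"rx": 0, "ry": 0, "rz": 0, "dx": 0, "dy": 0, "dz": 0, "fingers": 0.05},
    {"rx": 0, "ry": 0, "rz": 0, "dx": 0, "dy": 0, "dz": 0, "fingers": 0.05}
  ]
}}

```text
time_s: 10.7
position: [0.4864, 0.1754, 0.1822]
tool_rot: [[0.327, 0.945, 0.0], [0.945, -0.327, -0.0], [-0.0, 0.0, -1.0]]
ft_force: [0.2, -0.7, -0.1]
grip_width: 0.0497
gripper_force: 0.0
```

Run:
```python
from h import *
o=env.observe();P=np.array(o["position"]);R=np.array(o["tool_rot"]);print(P,R.round(4).tolist(),o["ft_force"],o["q"].round(1))
print("to shaft, tool axes",R.T@(np.array([.4558,.2238,.15])-P))
A=env.get_image("scene");B=env.get_image("top")
for im in(A,B):
  for z in(.086,): print(ringfit(im,(.475,.0765),.012,z,1,span=.006))
cv2.imwrite("pics/g4.png",np.hstack([cv2.resize(A["color"][190:270,230:310],(400,400),interpolation=cv2.INTER_CUBIC),cv2.resize(B["color"][190:270,220:300],(400,400),interpolation=cv2.INTER_CUBIC)]))
```

```text
[0.48636134 0.17536116 0.18221078] [[0.3268, 0.9451, 0.0002], [0.9451, -0.3268, -0.0003], [-0.0002, 0.0003, -1.0]] [ 0.1565206  -0.74110512 -0.07938397] [ 6.7 21.  84.3 -0.  74.7 25.8]
to shaft, tool axes [ 0.03579867 -0.04472195  0.03219089]
(array([0.4585496 , 0.07990728]), np.float64(18.48028981304878))
(array([0.45872382, 0.08200558]), np.float64(24.675266724776545))
```

View pics/g4.png

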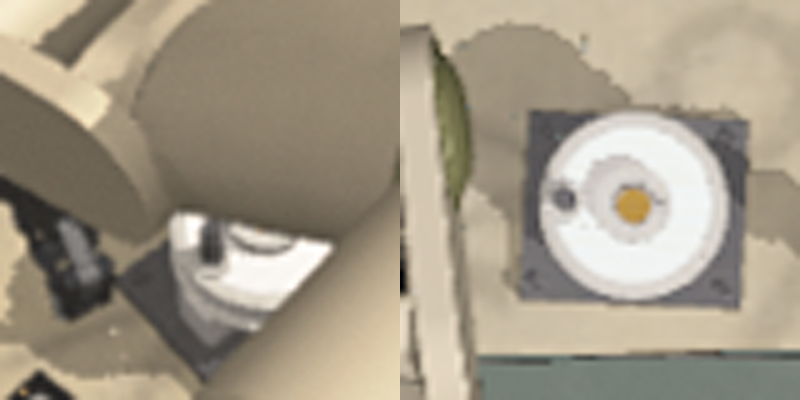

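The pin is in the index hole: its stem shows at top crop (565,197) and scene crop (212,245). Now to the shaft.

Request:
{"fn": "arm_command", "kwargs": {
  "deltas": [
    {"rx": 0, "ry": 0, "rz": 0, "dx": 0.018, "dy": -0.0224, "dz": 0, "fingers": 0.05},
    {"rx": 0, "ry": 0, "rz": 0, "dx": 0.0178, "dy": -0.0223, "dz": 0, "fingers": 0.05},
    {"rx": 0, "ry": 0, "rz": 0, "dx": 0, "dy": 0, "dz": 0.02, "fingers": 0.05},
    {"rx": 0, "ry": 0, "rz": 0, "dx": 0, "dy": 0, "dz": 0.02, "fingers": 0.05},
    {"rx": 0, "ry": 0, "rz": 0, "dx": 0, "dy": 0, "dz": 0.02, "fingers": 0.05},
    {"rx": 0, "ry": 0, "rz": 0, "dx": 0, "dy": 0, "dz": 0.02, "fingers": 0.05},
    {"rx": 0, "ry": 0, "rz": 0, "dx": 0, "dy": 0, "dz": 0.02, "fingers": 0.05},
    {"rx": 0, "ry": 0, "rz": 0, "dx": 0, "dy": 0, "dz": 0.006, "fingers": 0.05},
    {"rx": 0, "ry": 0, "rz": 0, "dx": 0, "dy": 0, "dz": 0, "fingers": 0.05},
    {"rx": 0, "ry": 0, "rz": 0, "dx": 0, "dy": 0, "dz": 0, "fingers": 0.05}
  ]
}}

```text
time_s: 11.8
position: [0.4566, 0.2235, 0.0767]
tool_rot: [[0.329, 0.944, 0.001], [0.944, -0.329, 0.0], [0.001, 0.001, -1.0]]
ft_force: [0.4, -0.6, 0.2]
grip_width: 0.0503
gripper_force: 0.0
```

Request:
{"fn": "arm_command", "kwargs": {
  "deltas": [
    {"rx": 0, "ry": 0, "rz": 0, "dx": 0, "dy": 0, "dz": 0, "fingers": 0.0},
    {"rx": 0, "ry": 0, "rz": 0, "dx": 0, "dy": 0, "dz": 0, "fingers": 0.0},
    {"rx": 0, "ry": 0, "rz": 0, "dx": 0, "dy": 0, "dz": 0, "fingers": 0.0},
    {"rx": 0, "ry": 0, "rz": 0, "dx": 0, "dy": 0, "dz": 0, "fingers": 0.0},
    {"rx": 0, "ry": 0, "rz": 0, "dx": 0, "dy": 0, "dz": 0, "fingers": 0.0},
    {"rx": 0, "ry": 0, "rz": 0, "dx": 0, "dy": 0, "dz": 0, "fingers": 0.0},
    {"rx": 0, "ry": 0, "rz": 0, "dx": 0, "dy": 0, "dz": 0, "fingers": 0.0}
  ],
  "squeeze": 100
}}

```text
time_s: 12.5
position: [0.4565, 0.2237, 0.0767]
tool_rot: [[0.329, 0.944, 0.002], [0.944, -0.329, 0.0], [0.001, 0.001, -1.0]]
ft_force: [-0.3, -0.9, 6.6]
grip_width: 0.0188
gripper_force: 97.4
```

Request:
{"fn": "arm_command", "kwargs": {
  "deltas": [
    {"rx": 0, "ry": 0, "rz": 0, "dx": 0, "dy": 0, "dz": -0.015, "fingers": 0.0},
    {"rx": 0, "ry": 0, "rz": 0, "dx": 0, "dy": 0, "dz": -0.03, "fingers": 0.0},
    {"rx": 0, "ry": 0, "rz": 0, "dx": 0, "dy": 0, "dz": -0.04, "fingers": 0.0},
    {"rx": 0, "ry": 0, "rz": 0, "dx": 0, "dy": 0, "dz": -0.04, "fingers": 0.0},
    {"rx": 0, "ry": 0, "rz": 0, "dx": 0, "dy": 0, "dz": -0.005, "fingers": 0.0},
    {"rx": 0, "ry": 0, "rz": 0, "dx": -0.0285, "dy": 0.0127, "dz": 0, "fingers": 0.0},
    {"rx": 0, "ry": 0, "rz": 0, "dx": -0.0285, "dy": 0.0127, "dz": 0, "fingers": 0.0},
    {"rx": 0, "ry": 0, "rz": 0, "dx": -0.0285, "dy": 0.0127, "dz": 0, "fingers": 0.0},
    {"rx": 0, "ry": 0, "rz": 0, "dx": -0.0285, "dy": 0.0127, "dz": 0, "fingers": 0.0},
    {"rx": 0, "ry": 0, "rz": 0, "dx": -0.0285, "dy": 0.0127, "dz": 0, "fingers": 0.0},
    {"rx": 0, "ry": 0, "rz": 0, "dx": -0.0288, "dy": 0.0129, "dz": 0, "fingers": 0.0}
  ]
}}

```text
time_s: 13.6
position: [0.4712, 0.0357, 0.2047]
tool_rot: [[0.329, 0.944, -0.002], [0.944, -0.329, 0.0], [-0.0, -0.002, -1.0]]
ft_force: [0.5, -1.0, -2.4]
grip_width: 0.0187
gripper_force: 98.4
```

Request:
{"fn": "arm_command", "kwargs": {
  "deltas": [
    {"rx": 0, "ry": 0, "rz": -0.14, "dx": 0, "dy": 0, "dz": 0, "fingers": 0.0},
    {"rx": 0, "ry": 0, "rz": -0.14, "dx": 0, "dy": 0, "dz": 0, "fingers": 0.0},
    {"rx": 0, "ry": 0, "rz": 0, "dx": 0, "dy": 0, "dz": 0, "fingers": 0.0},
    {"rx": 0, "ry": 0, "rz": 0, "dx": 0, "dy": 0, "dz": 0, "fingers": 0.0}
  ]
}}

```text
time_s: 14.0
position: [0.4715, 0.0369, 0.2051]
tool_rot: [[0.059, 0.998, -0.001], [0.998, -0.059, 0.0], [0.0, -0.001, -1.0]]
ft_force: [-0.7, -0.3, -3.9]
grip_width: 0.0186
gripper_force: 98.3
```

Run:
```python
from h import *
o=env.observe();P=np.array(o["position"]);R=np.array(o["tool_rot"]);print(P,R.round(4).tolist(),o["ft_force"],o["grip_width"],np.degrees(np.arctan2(R[1,1],R[0,1])))
print("to bore, tool axes",R.T@(np.array([.4723,.0367,.15])-P))
A=env.get_image("scene");print(proj(A,P-[0,0,.0587]),proj(A,(.4723,.0367,.092)))
cv2.imwrite("pics/g5.png",cv2.resize(A["color"][190:270,230:340],(770,560),interpolation=cv2.INTER_CUBIC))
```

```text
[0.47151544 0.03691531 0.20512303] [[0.0585, 0.9983, -0.0014], [0.9983, -0.0585, 0.0002], [0.0001, -0.0014, -1.0]] [-0.7020855  -0.31612438 -3.94000873] 0.018615976935981642 -3.355654985328816
to bore, tool axes [-0.00017523  0.00087456  0.05512182]
[282.88079172 223.05114754] [282.7132115  232.51486853]
```

View pics/g5.png

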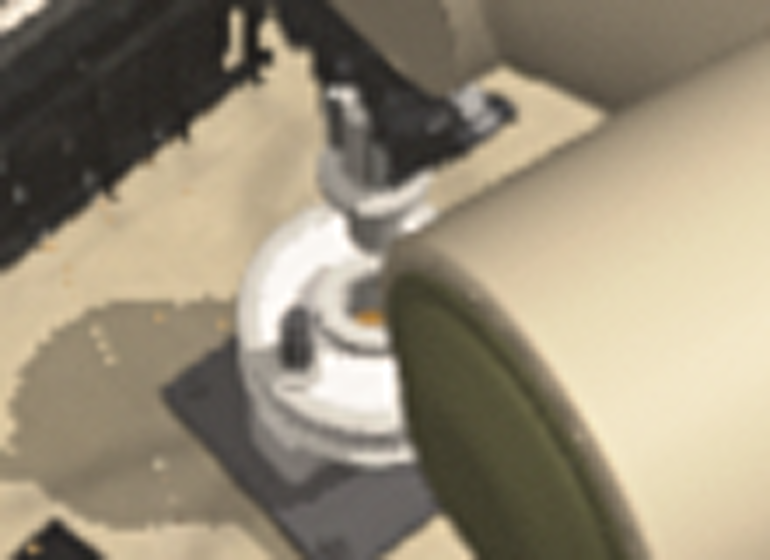

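Scene crop: the shaft hangs over the bore (370,305), and the locking pin stands seated with its flange on the web at (295,380). I'll lower the shaft's nose into the bore.

Request:
{"fn": "arm_command", "kwargs": {
  "deltas": [
    {"rx": 0, "ry": 0, "rz": 0, "dx": 0, "dy": 0.0008, "dz": 0.015, "fingers": 0.0},
    {"rx": 0, "ry": 0, "rz": 0, "dx": 0, "dy": 0, "dz": 0.018, "fingers": 0.0},
    {"rx": 0, "ry": 0, "rz": 0, "dx": 0, "dy": 0, "dz": 0.014, "fingers": 0.0},
    {"rx": 0, "ry": 0, "rz": 0, "dx": 0, "dy": 0, "dz": 0.005, "fingers": 0.0},
    {"rx": 0, "ry": 0, "rz": 0, "dx": 0, "dy": 0, "dz": 0.003, "fingers": 0.0},
    {"rx": 0, "ry": 0, "rz": 0, "dx": 0, "dy": 0, "dz": 0.003, "fingers": 0.0},
    {"rx": 0, "ry": 0, "rz": 0, "dx": 0, "dy": 0, "dz": 0.002, "fingers": 0.0},
    {"rx": 0, "ry": 0, "rz": 0, "dx": 0, "dy": 0, "dz": 0, "fingers": 0.0},
    {"rx": 0, "ry": 0, "rz": 0, "dx": 0, "dy": 0, "dz": 0, "fingers": 0.0}
  ]
}}

```text
time_s: 14.95
position: [0.4728, 0.0367, 0.1461]
tool_rot: [[0.055, 0.998, 0.001], [0.998, -0.055, -0.0], [-0.0, 0.001, -1.0]]
ft_force: [0.4, -0.5, -3.2]
grip_width: 0.0187
gripper_force: 98.2
```

Request:
{"fn": "arm_command", "kwargs": {
  "deltas": [
    {"rx": 0, "ry": 0, "rz": 0, "dx": 0, "dy": 0, "dz": 0.003, "fingers": 0.0},
    {"rx": 0, "ry": 0, "rz": 0, "dx": 0, "dy": 0, "dz": 0.002, "fingers": 0.0},
    {"rx": 0, "ry": 0, "rz": 0, "dx": 0, "dy": 0, "dz": 0.0015, "fingers": 0.0},
    {"rx": 0, "ry": 0, "rz": 0, "dx": 0, "dy": 0, "dz": 0.0015, "fingers": 0.0},
    {"rx": 0, "ry": 0, "rz": 0, "dx": 0, "dy": 0, "dz": 0, "fingers": 0.0},
    {"rx": 0, "ry": 0, "rz": 0, "dx": 0, "dy": 0, "dz": 0, "fingers": 0.0}
  ]
}}

```text
time_s: 15.55
position: [0.4727, 0.0367, 0.1378]
tool_rot: [[0.055, 0.998, -0.0], [0.998, -0.055, -0.0], [-0.0, -0.0, -1.0]]
ft_force: [0.0, -0.7, -1.7]
grip_width: 0.0189
gripper_force: 98.2
```

Request:
{"fn": "arm_command", "kwargs": {
  "deltas": [
    {"rx": 0, "ry": 0, "rz": 0, "dx": 0, "dy": 0, "dz": 0.002, "fingers": 0.0},
    {"rx": 0, "ry": 0, "rz": 0, "dx": 0, "dy": 0, "dz": 0.002, "fingers": 0.0},
    {"rx": 0, "ry": 0, "rz": 0, "dx": 0, "dy": 0, "dz": 0.002, "fingers": 0.0},
    {"rx": 0, "ry": 0, "rz": 0, "dx": 0, "dy": 0, "dz": 0, "fingers": 0.0},
    {"rx": 0, "ry": 0, "rz": 0, "dx": 0, "dy": 0, "dz": 0, "fingers": 0.0}
  ]
}}

```text
time_s: 16.05
position: [0.4727, 0.0368, 0.1318]
tool_rot: [[0.055, 0.998, -0.0], [0.998, -0.055, 0.0], [0.0, -0.0, -1.0]]
ft_force: [-0.7, -0.3, -3.2]
grip_width: 0.0189
gripper_force: 98.2
```

The key went straight into the keyway with no resistance. Next I'll go down to the pad and press.

Request:
{"fn": "arm_command", "kwargs": {
  "deltas": [
    {"rx": 0, "ry": 0, "rz": 0, "dx": 0, "dy": 0, "dz": 0.003, "fingers": 0.0},
    {"rx": 0, "ry": 0, "rz": 0, "dx": 0, "dy": 0, "dz": 0.003, "fingers": 0.0},
    {"rx": 0, "ry": 0, "rz": 0, "dx": 0, "dy": 0, "dz": 0.003, "fingers": 0.0},
    {"rx": 0, "ry": 0, "rz": 0, "dx": 0, "dy": 0, "dz": 0.003, "fingers": 0.0},
    {"rx": 0, "ry": 0, "rz": 0, "dx": 0, "dy": 0, "dz": 0.003, "fingers": 0.0},
    {"rx": 0, "ry": 0, "rz": 0, "dx": 0, "dy": 0, "dz": 0, "fingers": 0.0},
    {"rx": 0, "ry": 0, "rz": 0, "dx": 0, "dy": 0, "dz": 0, "fingers": 0.0}
  ]
}}

```text
time_s: 16.75
position: [0.4727, 0.0367, 0.117]
tool_rot: [[0.055, 0.998, 0.0], [0.998, -0.055, -0.0], [-0.0, 0.0, -1.0]]
ft_force: [-1.1, -0.2, 3.8]
grip_width: 0.019
gripper_force: 99.0
```

Request:
{"fn": "arm_command", "kwargs": {
  "deltas": [
    {"rx": 0, "ry": 0, "rz": 0, "dx": 0, "dy": 0, "dz": 0.002, "fingers": 0.0},
    {"rx": 0, "ry": 0, "rz": 0, "dx": 0, "dy": 0, "dz": 0.002, "fingers": 0.0},
    {"rx": 0, "ry": 0, "rz": 0, "dx": 0, "dy": 0, "dz": 0.002, "fingers": 0.0},
    {"rx": 0, "ry": 0, "rz": 0, "dx": 0, "dy": 0, "dz": 0.002, "fingers": 0.0},
    {"rx": 0, "ry": 0, "rz": 0, "dx": 0, "dy": 0, "dz": 0.001, "fingers": 0.0},
    {"rx": 0, "ry": 0, "rz": 0, "dx": 0, "dy": 0, "dz": 0, "fingers": 0.0},
    {"rx": 0, "ry": 0, "rz": 0, "dx": 0, "dy": 0, "dz": 0, "fingers": 0.0}
  ],
  "squeeze": 120
}}

```text
time_s: 17.45
position: [0.4727, 0.0367, 0.1081]
tool_rot: [[0.055, 0.998, 0.0], [0.998, -0.055, -0.0], [-0.0, 0.0, -1.0]]
ft_force: [-3.3, 0.6, 7.3]
grip_width: 0.0185
gripper_force: 117.2
```

Then on until the collar lands, which should show as a sharp rise in force.

Request:
{"fn": "arm_command", "kwargs": {
  "deltas": [
    {"rx": 0, "ry": 0, "rz": 0, "dx": 0, "dy": 0, "dz": 0.001, "fingers": 0.0},
    {"rx": 0, "ry": 0, "rz": 0, "dx": 0, "dy": 0, "dz": 0.0005, "fingers": 0.0},
    {"rx": 0, "ry": 0, "rz": 0, "dx": 0, "dy": 0, "dz": 0, "fingers": 0.0},
    {"rx": 0, "ry": 0, "rz": 0, "dx": 0, "dy": 0, "dz": 0, "fingers": 0.0}
  ]
}}

```text
time_s: 17.85
position: [0.4728, 0.0367, 0.1068]
tool_rot: [[0.055, 0.998, 0.001], [0.998, -0.055, -0.0], [-0.0, 0.001, -1.0]]
ft_force: [-2.5, 1.0, 8.5]
grip_width: 0.0186
gripper_force: 118.0
```

Request:
{"fn": "arm_command", "kwargs": {
  "deltas": [
    {"rx": 0, "ry": 0, "rz": 0, "dx": 0, "dy": 0, "dz": 0.0007, "fingers": 0.0},
    {"rx": 0, "ry": 0, "rz": 0, "dx": 0, "dy": 0, "dz": 0, "fingers": 0.0},
    {"rx": 0, "ry": 0, "rz": 0, "dx": 0, "dy": 0, "dz": 0, "fingers": 0.0}
  ]
}}

```text
time_s: 18.15
position: [0.4728, 0.0367, 0.1067]
tool_rot: [[0.055, 0.998, 0.001], [0.998, -0.055, -0.0], [-0.0, 0.001, -1.0]]
ft_force: [-5.2, 1.0, 17.6]
grip_width: 0.0188
gripper_force: 118.8
```

Request:
{"fn": "arm_command", "kwargs": {
  "deltas": [
    {"rx": 0, "ry": 0, "rz": 0, "dx": 0, "dy": 0, "dz": 0.0006, "fingers": 0.0},
    {"rx": 0, "ry": 0, "rz": 0, "dx": 0, "dy": 0, "dz": 0, "fingers": 0.0},
    {"rx": 0, "ry": 0, "rz": 0, "dx": 0, "dy": 0, "dz": 0, "fingers": 0.0},
    {"rx": 0, "ry": 0, "rz": 0, "dx": 0, "dy": 0, "dz": 0, "fingers": 0.0},
    {"rx": 0, "ry": 0, "rz": 0, "dx": 0, "dy": 0, "dz": 0, "fingers": 0.0}
  ]
}}

```text
time_s: 18.65
position: [0.4728, 0.0367, 0.1067]
tool_rot: [[0.055, 0.998, 0.002], [0.998, -0.055, -0.001], [-0.0, 0.002, -1.0]]
ft_force: [-7.5, 0.6, 23.8]
grip_width: 0.0184
gripper_force: 119.5
```

Run:
```python
from h import *
A=env.get_image("scene");B=env.get_image("top")
cv2.imwrite("pics/g6.png",np.hstack([cv2.resize(A["color"][190:270,230:310],(400,400),interpolation=cv2.INTER_CUBIC),cv2.resize(B["color"][190:270,160:240],(400,400),interpolation=cv2.INTER_CUBIC)]))
```

```text
(no output)
```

View pics/g6.png

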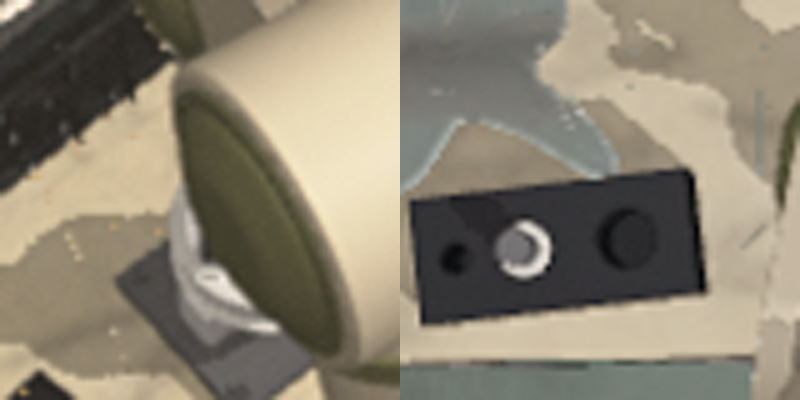

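The kit block still holds only the thick pin, at (525,248). The arm hides the hub, but the tool stopped at 0.1067 m, exactly the height for fully home, with the force climbing from 8.5 to 23.8 N and no further travel. That means the collar is on the hub, so I'm handing in.

```bash
python3 -c "
from rig import env
print(env.close_job())"
```

```text
the job is handed in; nothing more can be done
None
```

I handed the job in at about 19 s, with the locking pin seated in the index hole, the shaft's key in the keyway, and the collar held down on the hub by the gripper; the result came back without a verdict.

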